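Put the tin cups away mouth-down in the sliding-door case

TASK

Soot is drifting from the hearth, so put away the square tin cups that are out on the bench: slide the right-hand door of the low wooden case fully open behind (under) the left-hand one, stand every square cup mouth-down on the floor of the right-hand compartment, turning each one over, and slide the right-hand door fully shut again. Keep the left-hand door shut, leave the other things on the bench where they are, and check your work, since a cup may get knocked aside.

Things in the scene. Friction and masses are not known exactly. Their poses are not given: they have to be found in the camera images.
- cup1: Square open tin cup, rolled rim: 60 x 60 mm outside, 58 mm tall, walls 3 mm, about 0.13 kg. Origin at its middle (29 mm from mouth and bottom, 30 mm from each side); +z points out of the mouth, x and y square to the flat sides. Can lie on a flat side. Two or three of the cups are present. Starts mouth-up on the bench.
- cup2: Square open tin cup, rolled rim: 60 x 60 mm outside, 58 mm tall, walls 3 mm, about 0.13 kg. Origin at its middle (29 mm from mouth and bottom, 30 mm from each side); +z points out of the mouth, x and y square to the flat sides. Can lie on a flat side. Two or three of the cups are present. Starts mouth-up on the bench.
- cup3: Square open tin cup, rolled rim: 60 x 60 mm outside, 58 mm tall, walls 3 mm, about 0.13 kg. Origin at its middle (29 mm from mouth and bottom, 30 mm from each side); +z points out of the mouth, x and y square to the flat sides. Can lie on a flat side. Two or three of the cups are present. Starts mouth-up on the bench.
- case: Low dark wooden case fixed to the bench: 164 mm deep (x), 550 long (y), 104 high. Origin: middle of underside; x points away from its front (the robot's side), y to the robot's left. Inside clear x -72 to 72 mm; an 8 mm divider at y = 0 parts two compartments. Front and back walls rise to 104 mm, ends and divider to 84. Two light wooden doors lie flat as its top and slide along y.
- right_floor (a point): Middle of the right-hand compartment's floor, 8 mm above the bench (case frame 0, -134.5, 8 mm). The compartment spans case y -265 to -4 mm; with the right door fully open its opening is y -265 to -48 mm, and things up to 78 mm tall fit under the door.
- right_door (a joint): How far the right-hand door (lower track, underside 86 mm, top 94 mm above the bench) is slid open to the case's +y, under the left-hand door: 0 = shut, 0.225 m = fully open (stop). Stays where left; about 1.5 N friction. May start up to 30 mm open.
- right_door_grip (a point): Grip point on the right door's handle, an upright steel fin: 12 mm thick along case y, 36 mm long along case x, from the door (94 mm) up to 138 mm above the bench. The point is the fin's centre at 131 mm height; it moves with the door (case frame when shut: -45, -255, 131 mm). Pinch the 12 mm from above with fingertips above 106 mm, to clear the upper door.
- left_door (a joint): How far the left-hand door (upper track, underside 96 mm, top 104 mm) is slid open to the case's -y: 0 = shut, when its right edge is at case y -14 mm. It is to stay shut. Its handle is a like fin at its left end.
- brush: Bystander, leave it where it is. Comal brush of hard white plastic, 180 mm long, lying on the bench. Origin under its middle, handle to its -x.
- spoon: Bystander, leave it where it is. Wooden spoon, 200 mm long, lying on the bench. Origin under its middle, handle to its -x.
- mug: Bystander, leave it where it is. Round tin mug with a handle, 80 mm wide, 85 mm tall, mouth-up. Origin at the middle of its underside. Not one of the square cups.
- dish: Bystander, leave it where it is. White ceramic dish, 170 mm wide, 40 mm tall. Origin at the middle of its underside.
- jar: Bystander, leave it where it is. Closed glass jar with a steel cap, 70 mm wide, 110 mm tall. Origin at the middle of its underside.

How it is judged:
By the outcome, as a careful person would: the job done as asked, in the order asked, and still so for the second after the job is handed in, with the robot touching nothing.
Of cup1, cup2, cup3 only 2 to 3 are there at a start; the rules pass over those that are not, and their reading is None.
At some moment in a run one of cup1, cup2, cup3 may be knocked a few centimetres aside while the robot is not near it.
It also fails if it takes over 210 s, if anything falls off the work surface, if the arm or the gripper's body presses on something with over 40 N, if the wrist force passes 120 N, or if a joint passes its speed limit or range.

ROBOT

A 6-joint arm with a two-finger parallel gripper is mounted at the origin on the work surface. World frame = base frame: x ahead of the robot, y to its left, z up, the work surface at z = 0. Lengths are in mm, angles in rad, forces in N, time in s.
With the tool pointing down it reaches from about 300 to 775 mm from the base axis. Payload 14.6 kg.
Tool frame: the origin (TCP) lies at the very end of the fingers, on their centre line; the grasp point (between the pads) lies 19 mm behind it; z points along the fingers, y is the line along which they close (so a half turn about z gives the same grasp; the last joint's range is limited). The gripper opens to 94 mm and grips with 3 to 60 N. Pads are 16 mm wide; open, the fingers measure 119 mm over their backs; the gripper's body (75 mm by 177 mm) begins 78 mm behind the grasp point.
Start: joints at [-1.217, 0.3, 1.521, -0, 1.321, -0.067], TCP at [224.662, -502.012, 205.446] pointing down, gripper open.
Joint ranges: [-3.03, 3.03], [-0.79, 2.21], [0.23, 2.52], [-1.04, 4.18], [0, 3.07], [-2.55, 2.55]. Speed limits (rad/s): [2.22, 2.22, 2.57, 3.14, 3.14, 3.14].

INTERFACE

Orientations are given as [roll, pitch, yaw] about the fixed x, y, z axes, in that order (R = Rz(yaw) Ry(pitch) Rx(roll)).
In Python, from cell import manip, optics gives the robot as it stands.
- The arm moves only by the shell command python3 -m crank 'ROWS' [FORCE]. ROWS is JSON, a list of rows, each a list of 7 numbers: the opening in per cent of the stroke, from 0 (shut) to 100 (fully open), then the shift along the tool's x, y, z in mm, then the turn, a rotation vector about the tool's x, y, z in rad. A call has 1 to 10 rows; each row is the pose to reach, as a shift and turn from the pose commanded when the call began, along the tool's axes at that moment; what a row does not reach only later rows make up. A row lasts 1/10 s, in which the tool goes at most 50 mm and 8.59 degrees, less where a joint would pass 70% of its speed; a pose out of reach is approached as far as the arm can. A call with a gripper value outside its range is refused whole. The fingers move at their own pace and stop on an object; FORCE is the grip in N (left out, the last holds). Time passes only in rows, so rows that repeat a pose let the fingers close. It gives the time, the measured TCP pose, the force, the opening and the grip force at its end, in the units of the state.
- manip.read_state(): the state, without advancing time (a new reading comes with each control period).
- optics.camera(name): name is "side" or "top"; returns (picture, depth): 384x512x3 uint8, red, green, blue; 384x512 float32, mm along the optical axis (not along the pixel's ray), 0 where there is no reading.
- optics.calibration(name): a dict with "camera_matrix" (3x3 intrinsics, pixels), "R" (3x3) and "t" (3): a world point X has camera coordinates R X + t. Camera axes: x right, y down, z forward; pixel columns grow to the right and rows downward; lengths in mm; the calibration is good to about 2 mm. A picture is of the moment at which its call begins. calibration takes no time and is no camera call.
- manip.sign_off(): hands the job in; it is judged then, once.
The state is a dict: "clock": time; "joints": joint angles; "qd": joint speeds; "effort": joint torques, N m; "eef_pos": TCP position; "eef_rot": TCP orientation; "wrist_force": force on the tool from outside, world axes, zero at the start; "moment": the same for the moment, N m; "finger_gap": finger opening in mm; "finger_force": force on a finger pad.
Only numpy, scipy, OpenCV 4.12 (cv2) and the standard library are available. Lean on these libraries where they do the work, as an engineer would, in place of code of your own. Each camera call takes 0.05 s, during which the arm holds its last target. There are 200 camera calls.

## Working session

There is one attempt and no reset: what is moved stays moved. The work goes in short steps, Python scripts to look and compute and a shell command to move; the robot and the scene stay as the last step left them, time stands still between calls to the robot, and variables do not carry over. Pictures are saved under pics/ and viewed, at most 14 in all, crops included, and the job is handed in when it is done.

```bash
mkdir -p pics; ls
cat > h.py <<'E'
import numpy as np, cv2
from cell import manip, optics
def snap(n,f):
    p,d=optics.camera(n); cv2.imwrite(f'pics/{f}.png',p[:,:,::-1]); np.save(f'pics/{f}.npy',d); return p,d
def world(n,d,u,v):
    c=optics.calibration(n);K=np.array(c["camera_matrix"]);z=np.median(d[v-1:v+2,u-1:u+2])
    pc=np.linalg.inv(K)@[u,v,1]*z
    return np.array(c["R"]).T@(pc-np.array(c["t"]))
E
python3 - <<'E'
from h import *
for n in("top","side"):
    snap(n,n+"0"); c=optics.calibration(n);print(n,np.round(c["camera_matrix"],1).tolist(),np.round(c["R"],3).tolist(),np.round(c["t"]).tolist())
print(manip.read_state())
a=cv2.imread('pics/top0.png');b=cv2.imread('pics/side0.png')
E
```

```text
pics
top [[440.8, 0.0, 259.5], [0.0, 440.8, 197.8], [0.0, 0.0, 1.0]] [[0.026, -1.0, -0.0], [-0.998, -0.026, -0.051], [0.051, 0.002, -0.999]] [25.0, 520.0, 1282.0]
side [[494.4, 0.0, 251.1], [0.0, 494.4, 200.0], [0.0, 0.0, 1.0]] [[-0.983, -0.184, -0.011], [-0.104, 0.602, -0.792], [0.152, -0.777, -0.611]] [528.0, 111.0, 1520.0]
{'clock': 0.1, 'joints': array([-1.21661183e+00,  3.00412940e-01,  1.52146661e+00,  1.25672643e-06,
        1.32068431e+00, -6.65949893e-02]), 'qd': array([-6.44078891e-04, -2.22841587e-03, -8.59856992e-04, -5.39063940e-05,
        5.74366641e-04, -9.02063141e-04]), 'effort': array([ 7.48861180e-05, -5.32646370e+01, -3.53283048e+01,  7.09125493e-02,
        2.34738673e-02, -6.74918101e-05]), 'eef_pos': array([ 224.58684135, -501.82664361,  204.96665133]), 'eef_rot': array([-3.14062368e+00, -6.58445584e-05,  4.20779143e-01]), 'wrist_force': array([-0.68715245, -0.27070723,  0.52147162]), 'moment': array([ 1.77976290e-02, -1.48772987e-02,  4.26733312e-05]), 'finger_force': 0.0, 'finger_gap': 93.63120445817145}
```

View pics/top0.png

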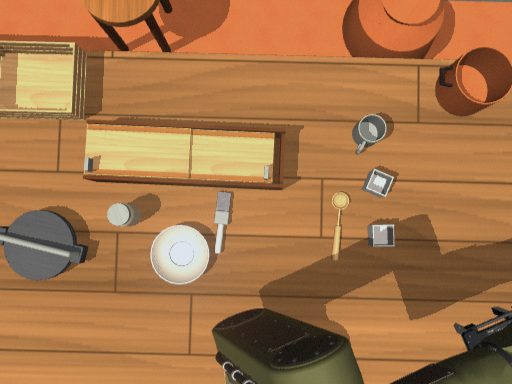

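View pics/side0.png

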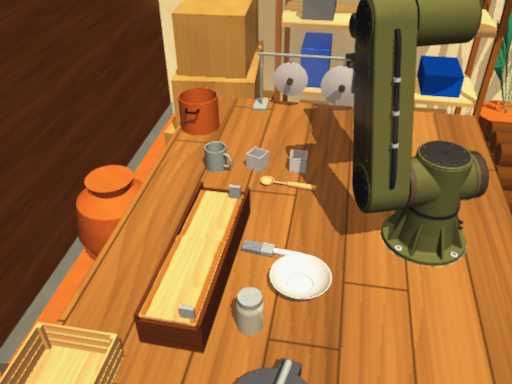

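The top view shows the case (corners about (87,120), (283,188)), the right fin at (267,171), the left fin at (89,163), and two square cups at (379,182) and (382,235). The mug is at (370,130) and the spoon at (339,215). The side view confirms two cups, at (258,159) and (298,161). Enlarging next.

Run:
```python
from h import *
a=cv2.imread('pics/top0.png');b=cv2.imread('pics/side0.png')
c1=cv2.resize(a[115:255,240:440],None,fx=4,fy=4,interpolation=cv2.INTER_CUBIC)  # 800x560
cv2.imwrite('pics/c1.png',c1)
c2=cv2.resize(b[130:270,180:330],None,fx=4,fy=4,interpolation=cv2.INTER_CUBIC)
cv2.imwrite('pics/c2.png',c2)
d=np.load('pics/top0.npy')
for u,v in [(267,171),(250,150),(130,150),(379,182),(382,237),(284,187),(87,120),(330,180)]:
    print(u,v,np.round(world('top',d,u,v),1))
```

```text
267 171 [584.5  20.  138.7]
250 150 [646.7  67.9  94.3]
130 150 [636.6 397.7 103.1]
379 182 [ 575.7 -315.2    2.5]
382 237 [ 413.2 -326.1    2.4]
284 187 [553.6 -33.6   1. ]
87 120 [717.6 521.1  99.9]
330 180 [ 5.781e+02 -1.701e+02 -1.000e-01]
```

View pics/c1.png

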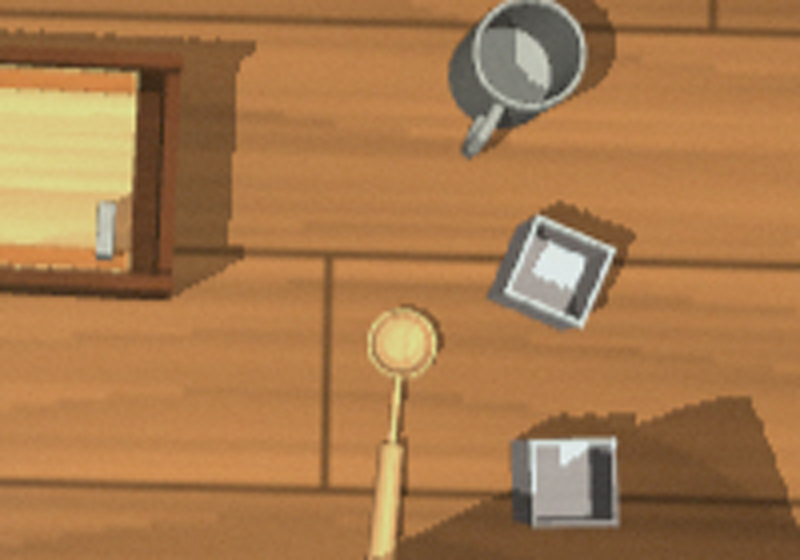

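View pics/c2.png

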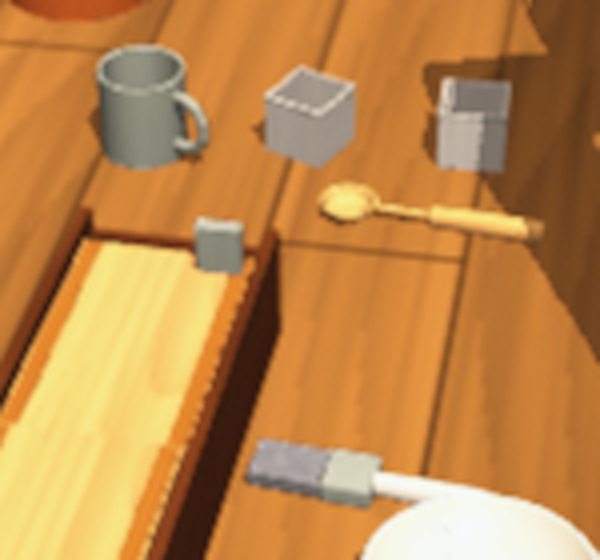

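The crop shows cup A's rim corners at crop (540,217), (612,248), (582,327), (508,292) and cup B's at (530,438), (616,438), (618,525), (530,525). The fin top spans (98..115, 201..258), and the dark gap at the case's right end means the door is slightly open. The side crop shows the rims of A near (311,88) and B near (475,97).

```bash
cat >> h.py <<'E'
def ray(n,u,v):
    c=optics.calibration(n);K=np.array(c["camera_matrix"]);R=np.array(c["R"]);t=np.array(c["t"])
    return -R.T@t, R.T@(np.linalg.inv(K)@[u,v,1])
def atz(n,u,v,z):
    o,d=ray(n,u,v); return o+d*(z-o[2])/d[2]
def tri(p,q):
    (o1,d1),(o2,d2)=ray('top',*p),ray('side',*q)
    s=np.linalg.lstsq(np.c_[d1,-d2],o2-o1,rcond=None)[0]
    a,b=o1+s[0]*d1,o2+s[1]*d2; return (a+b)/2,np.linalg.norm(a-b)
def cloud(n,d):
    c=optics.calibration(n);K=np.array(c["camera_matrix"]);v,u=np.nonzero(d>0)
    pc=(np.linalg.inv(K)@np.c_[u,v,u*0+1].T)*d[v,u]
    return (np.array(c["R"]).T@(pc-np.array(c["t"])[:,None])).T,u,v
E
python3 - <<'E'
from h import *
f=lambda x,y:(240+x/4-.375,115+y/4-.375); g=lambda x,y:(180+x/4-.375,130+y/4-.375)
for nm,c,sc in(("A",[(540,217),(612,248),(582,327),(508,292)],[(310,68),(354,84),(316,110),(266,98)]),("B",[(530,438),(616,438),(618,525),(530,525)],[(442,80),(510,82),(505,113),(440,110)])):
    P=np.array([atz('top',*f(*q),58)[:2] for q in c]); e=np.diff(P,axis=0,append=P[:1])
    print(nm,P.mean(0).round(1),np.linalg.norm(e,axis=1).round(),np.degrees(np.arctan2(e[:,1],e[:,0])).round(1))
    print(' tri',[np.round(x,1) for x in tri(f(*np.mean(c,0)),g(*np.mean(sc,0)))])
print('fin',[np.round(x,1) for x in tri(f(106.5,229.5),g(219,220))], atz('top',*f(106.5,229.5),138).round(1))
d=np.load('pics/top0.npy');X,u,v=cloud('top',d)
m=(X[:,2]>78)&(X[:,2]<108)&(X[:,0]>520)&(X[:,0]<740)&(X[:,1]>-50)&(X[:,1]<540)
r=cv2.minAreaRect(X[m][:,:2].astype(np.float32));print('case',r,cv2.boxPoints(r).round(1).tolist())
m=(X[:,2]>120)&(X[:,2]<145)&(X[:,0]>500)&(X[:,0]<740)&(X[:,1]>-50)&(X[:,1]<100)
print('fin',X[m].mean(0),X[m].min(0),X[m].max(0))
# doors edge: left door z~104 vs right door z~94 along mid
m=(abs(X[:,0]-640)<12)&(X[:,1]<540)&(X[:,1]>-60)
for y in range(-40,10,5):
    k=m&(abs(X[:,1]-y)<2.5);print(y,np.median(X[k,2]).round(),end=' | ')
for y in range(200,260,5):
    k=m&(abs(X[:,1]-y)<2.5);print(y,np.median(X[k,2]).round(),end=' | ')
E
```

```text
A [ 569.5 -302.4] [56. 60. 58. 58.] [-112.   160.    66.   -22.2]
 tri [array([ 569.6, -302.7,   56.8]), np.float64(0.1)]
B [ 420.6 -313.4] [61. 61. 62. 61.] [ -88.5 -178.1   91.5    0.8]
 tri [array([ 421.2, -312.9,   59.4]), np.float64(1.2)]
fin [array([582.6,  22.1, 140.1]), np.float64(2.0)] [581.8  21.9 138. ]
case ((633.1127319335938, 249.73899841308594), (552.3448486328125, 165.41725158691406), 88.86682891845703) [[545.0, -24.700000762939453], [710.2999877929688, -28.0], [721.2999877929688, 524.2000122070312], [555.9000244140625, 527.5]]
fin [583.45842124  22.67082781 137.15101881] [565.28032228  16.94618021 131.2074728 ] [601.14186609  28.27591379 142.27003059]
-40 -1.0 | -35 -0.0 | -30 -1.0 | -25 82.0 | -20 84.0 | -15 10.0 | -10 7.0 | -5 7.0 | 0 8.0 | 5 93.0 | 200 93.0 | 205 93.0 | 210 95.0 | 215 94.0 | 220 94.0 | 225 93.0 | 230 93.0 | 235 100.0 | 240 103.0 | 245 103.0 | 250 105.0 | 255 104.0 |
```

```bash
cat >> h.py <<'E'
from scipy.spatial.transform import Rotation as Ro
def goal(pos,yaw,tilt=0,grasp=False):
    """print shift+rotvec in tool axes to TCP pos (or grasp point pos); yaw deg of tool x, tilt deg about tool y (z leans to tool x)"""
    s=manip.read_state(); R=Ro.from_euler('xyz',s['eef_rot'])
    G=Ro.from_euler('z',yaw,degrees=True)*Ro.from_euler('x',180,degrees=True)*Ro.from_euler('y',tilt,degrees=True)
    p=np.array(pos,float)+(G.apply([0,0,19]) if grasp else 0)
    print('shift',R.inv().apply(p-s['eef_pos']).round(1),'rot',(R.inv()*G).as_rotvec().round(3),'TCP',p.round(1))
def st():
    s=manip.read_state(); print('t',round(s['clock'],2),'p',s['eef_pos'].round(1),'rpy',np.degrees(s['eef_rot']).round(1),'j',s['joints'].round(2),'F',s['wrist_force'].round(1),'gap',round(s['finger_gap'],1),'ff',round(s['finger_force'],1))
cy=np.radians(-1.13);C=np.array([633.1,249.7]);Rc=np.array([[np.cos(cy),-np.sin(cy)],[np.sin(cy),np.cos(cy)]])
def case(x,y): return C+Rc@[x,y]
E
python3 - <<'E'
from h import *
goal([582.5,22,170],-1.13); goal([582.5,22,113],-1.13); print(case(-45,-255),case(-45,-30))
E
```

```text
shift [ 540.7 -331.9   35.3] rot [-0.001  0.     0.441] TCP [582.5  22.  170. ]
shift [ 540.7 -331.8   92.3] rot [-0.001  0.     0.441] TCP [582.5  22.  113. ]
[583.07991123  -4.36296605] [587.51712319 220.59327669]
```

```bash
python3 -m crank '[[50,541,-332,35,0,0,0.441],[50,541,-332,35,0,0,0.441],[50,541,-332,35,0,0,0.441],[50,541,-332,35,0,0,0.441],[50,541,-332,35,0,0,0.441],[50,541,-332,35,0,0,0.441],[50,541,-332,35,0,0,0.441],[50,541,-332,35,0,0,0.441],[50,541,-332,35,0,0,0.441],[50,541,-332,35,0,0,0.441]]' 20
python3 - <<'E'
from h import *
st(); goal([582.5,22,165],-1.13);goal([582.5,22,113],-1.13)
E
```

```text
clock: 1.1
eef_pos: [501.9, -95.7, 178.3]
eef_rot: [3.142, 0.0, -0.02]
wrist_force: [0.1, -0.0, 0.6]
finger_gap: 47.2
finger_force: 0.0
t 1.1 p [501.9 -95.7 178.3] rpy [180.    0.   -1.2] j [-0.26  0.24  1.67 -0.    1.24  1.33] F [ 0.1 -0.   0.6] gap 47.2 ff 0.0
shift [  78.2 -119.3   13.3] rot [ 0.  0. -0.] TCP [582.5  22.  165. ]
shift [  78.2 -119.3   65.3] rot [ 0.  0. -0.] TCP [582.5  22.  113. ]
```

```bash
python3 -m crank '[[50,75,-116,13,0,0,0],[50,75,-116,13,0,0,0],[50,75,-116,13,0,0,0],[50,75,-116,13,0,0,0],[50,75,-116,13,0,0,0]]'
python3 - <<'E'
from h import *
st(); goal([582.5,22,113],-1.13)
snap('top','t1');snap('side','s1')
a=cv2.imread('pics/s1.png');cv2.imwrite('pics/c3.png',cv2.resize(a[60:260,140:340],None,fx=3,fy=3))
E
```

```text
clock: 1.6
eef_pos: [578.3, 17.2, 164.8]
eef_rot: [3.141, 0.001, -0.019]
wrist_force: [-0.2, -0.7, -0.1]
finger_gap: 46.6
finger_force: 0.0
t 1.6 p [578.3  17.2 164.8] rpy [ 1.8e+02  1.0e-01 -1.1e+00] j [-0.03  0.4   1.49 -0.    1.26  1.56] F [-0.2 -0.7 -0.1] gap 46.6 ff 0.0
shift [ 4.2 -4.9 51.8] rot [0.    0.001 0.001] TCP [582.5  22.  113. ]
```

View pics/c3.png

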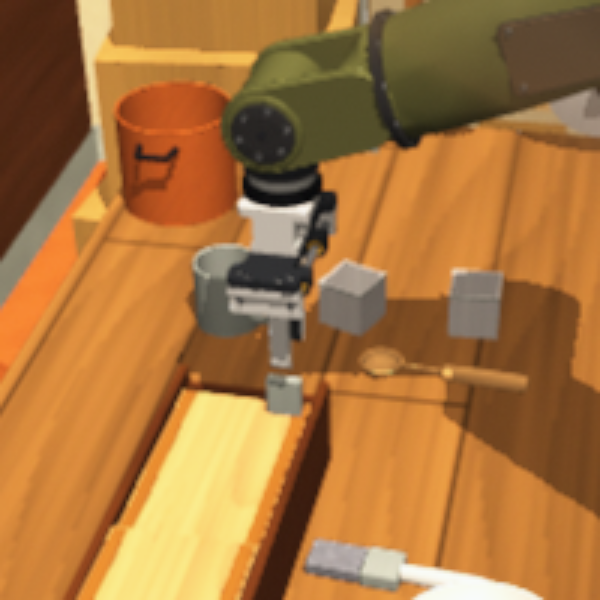

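The side crop shows the gripper straight above the fin at (285,392), and both cups are unmoved.

```bash
python3 -m crank '[[50,4,-5,20,0,0,0],[50,4,-5,40,0,0,0],[50,4,-5,52,0,0,0],[50,4,-5,52,0,0,0],[50,4,-5,52,0,0,0],[5,4,-5,52,0,0,0],[5,4,-5,52,0,0,0],[5,4,-5,52,0,0,0],[5,4,-5,52,0,0,0],[5,4,-5,52,0,0,0]]' 25; python3 -c "
from h import *
st()"; python3 -m crank '[[5,0,-15,0,0,0,0],[5,0,-40,0,0,0,0],[5,0,-65,0,0,0,0],[5,0,-90,0,0,0,0],[5,0,-115,0,0,0,0],[5,0,-140,0,0,0,0],[5,0,-165,0,0,0,0],[5,0,-185,0,0,0,0],[5,0,-195,0,0,0,0],[5,0,-195,0,0,0,0]]'; python3 -c "
from h import *
st()"
```

```text
clock: 2.7
eef_pos: [582.7, 21.7, 113.6]
eef_rot: [-3.142, -0.0, -0.02]
wrist_force: [0.2, 0.3, 1.3]
finger_gap: 11.9
finger_force: 25.0
t 2.7 p [582.7  21.7 113.6] rpy [-180.    -0.    -1.2] j [-0.03  0.46  1.52  0.    1.16  1.57] F [0.2 0.3 1.3] gap 11.9 ff 25.0
clock: 3.7
eef_pos: [586.5, 217.8, 113.6]
eef_rot: [-3.141, -0.0, -0.019]
wrist_force: [1.0, 1.8, 2.7]
finger_gap: 11.9
finger_force: 25.0
t 3.7 p [586.5 217.8 113.6] rpy [-180.    -0.    -1.1] j [0.3  0.55 1.39 0.   1.2  1.89] F [1.  1.8 2.7] gap 11.9 ff 25.0
```

```bash
python3 -m crank '[[5,0,-2,0,0,0,0],[5,0,-3,0,0,0,0],[5,0,-4,0,0,0,0],[5,0,-5,0,0,0,0],[5,0,-6,0,0,0,0],[5,0,-7,0,0,0,0],[5,0,-7,0,0,0,0],[5,0,-7,0,0,0,0]]'; python3 -c "
from h import *
st()"
```

```text
clock: 4.5
eef_pos: [586.6, 219.0, 113.5]
eef_rot: [3.135, 0.002, -0.023]
wrist_force: [-6.9, -27.8, 9.0]
finger_gap: 11.9
finger_force: 25.0
t 4.5 p [586.6 219.  113.5] rpy [ 1.796e+02  1.000e-01 -1.300e+00] j [ 0.3   0.55  1.38 -0.01  1.21  1.9 ] F [ -6.9 -27.8   9. ] gap 11.9 ff 25.0
```

The door is on its stop (28 N at y≈219). Releasing, lifting, and checking the route to cup A.

```bash
sed -i 's/249.7\])/248.1])/' h.py; python3 -m crank '[[40,0,0,0,0,0,0],[40,0,0,0,0,0,0],[40,0,0,0,0,0,0],[40,0,0,-30,0,0,0],[40,0,0,-70,0,0,0],[40,0,0,-110,0,0,0],[100,0,0,-110,0,0,0],[100,0,0,-110,0,0,0]]'
python3 - <<'E'
from h import *
st(); goal([555,-335,230],67.5,0);goal([555,-335,230],67.5,40)
d=snap('top','t2')[1]; snap('side','s2')
X,u,v=cloud('top',d)
for n,(a,b) in {'door':((633,110),(70,100))}.items():
    m=(abs(X[:,0]-a[0] if 0 else X[:,0]-a)<15) if 0 else (abs(X[:,0]-640)<12)
    print([(y,np.median(X[m&(abs(X[:,1]-y)<4),2]).round()) for y in range(-30,260,20)])
E
```

```text
clock: 5.3
eef_pos: [586.7, 223.9, 223.7]
eef_rot: [-3.141, -0.001, -0.02]
wrist_force: [0.8, -0.7, -2.0]
finger_gap: 50.5
finger_force: 0.0
t 5.3 p [586.7 223.9 223.7] rpy [-1.8e+02 -1.0e-01 -1.1e+00] j [0.31 0.46 1.25 0.   1.42 1.9 ] F [ 0.8 -0.7 -2. ] gap 50.5 ff 0.0
shift [-20.6 559.4  -6.6] rot [ 0.000e+00 -1.000e-03 -1.198e+00] TCP [ 555. -335.  230.]
shift [-20.6 559.4  -6.6] rot [ 0.417  0.61  -1.147] TCP [ 555. -335.  230.]
[(-30, np.float64(0.0)), (-10, np.float64(8.0)), (10, np.float64(7.0)), (30, np.float64(7.0)), (50, np.float64(8.0)), (70, np.float64(7.0)), (90, np.float64(7.0)), (110, np.float64(9.0)), (130, np.float64(7.0)), (150, np.float64(7.0)), (170, np.float64(7.0)), (190, np.float64(517.0)), (210, np.float64(95.0)), (230, np.float64(nan)), (250, np.float64(nan))]
  return _methods._mean(a, axis=axis, dtype=dtype,
  ret = ret.dtype.type(ret / rcount)
```

```bash
python3 -m crank '[[100,-20,559,-7,0,0,-1.198],[100,-20,559,-7,0,0,-1.198],[100,-20,559,-7,0,0,-1.198],[100,-20,559,-7,0,0,-1.198],[100,-20,559,-7,0,0,-1.198],[100,-20,559,-7,0,0,-1.198],[100,-20,559,-7,0,0,-1.198],[100,-20,559,-7,0,0,-1.198],[100,-20,559,-7,0,0,-1.198],[100,-20,559,-7,0,0,-1.198]]'; python3 -m crank '[[100,-10,0,0,0,0.15,0],[100,-20,0,0,0,0.3,0],[100,-30,0,0,0,0.45,0],[100,-30,0,0,0,0.6,0],[100,-30,0,0,0,0.7,0],[100,-30,0,0,0,0.7,0]]';  python3 - <<'E'
from h import *
st()
E
```

```text
clock: 6.4
eef_pos: [559.5, -253.6, 228.0]
eef_rot: [-3.139, -0.0, 1.181]
wrist_force: [0.5, 0.2, -0.0]
finger_gap: 93.9
finger_force: 0.0
clock: 7.0
eef_pos: [547.5, -280.8, 226.0]
eef_rot: [-3.134, -0.704, 1.17]
wrist_force: [1.1, 0.0, -0.3]
finger_gap: 93.9
finger_force: 0.0
t 7.0 p [ 547.5 -280.8  226. ] rpy [-179.6  -40.3   67. ] j [-0.8   0.57  1.24  0.64  1.64 -0.46] F [ 1.1  0.  -0.3] gap 93.9 ff 0.0
```

```bash
cat >> h.py <<'E'
def cup(c,r=55,zlo=48,zhi=66,f=None):
    p,d=optics.camera('top'); X,u,v=cloud('top',d)
    if f: cv2.imwrite(f'pics/{f}.png',p[:,:,::-1])
    m=(X[:,2]>zlo)&(X[:,2]<zhi)&(np.hypot(X[:,0]-c[0],X[:,1]-c[1])<r)
    if m.sum()<10: print('none',m.sum()); return
    b=cv2.minAreaRect(X[m][:,:2].astype(np.float32)); print('cup',c,m.sum(),np.round(b[0],1),np.round(b[1],1),round(b[2],1),'z',np.median(X[m,2]).round(1))
E
python3 - <<'E'
from h import *
cup((569,-302),f='t3');cup((420,-313))
T=45;z=np.array([np.sin(np.radians(T))*np.cos(np.radians(67.5)),np.sin(np.radians(T))*np.sin(np.radians(67.5)),-np.cos(np.radians(T))])
A=np.array([569.5,-302.4,31])
goal(A-90*z,67.5,T,True);goal(A,67.5,T,True)
E
```

```text
cup (569, -302) 149 [ 570.7 -302. ] [62.1 62.1] 67.8 z 56.1
cup (420, -313) 127 [ 420.7 -313.7] [59.7 62.1] 4.3 z 56.6
shift [-143.    28.2   72. ] rot [-0.001  0.088 -0.002] TCP [ 550.3 -348.8   81.2]
shift [-135.2   28.3  161.7] rot [-0.001  0.088 -0.002] TCP [ 574.6 -290.    17.6]
```

```bash
python3 -m crank '[[100,-40,14,20,0,0.088,0],[100,-80,28,40,0,0.088,0],[100,-120,28,60,0,0.088,0],[100,-143,28,72,0,0.088,0],[100,-143,28,72,0,0.088,0],[100,-143,28,72,0,0.088,0]]'
python3 - <<'E'
from h import *
T=45;z=np.array([np.sin(np.radians(T))*np.cos(np.radians(67.5)),np.sin(np.radians(T))*np.sin(np.radians(67.5)),-np.cos(np.radians(T))])
st();A=np.array([570,-302.3,31]);goal(A,67.5,T,True)
E
```

```text
clock: 7.7
eef_pos: [551.5, -347.8, 83.6]
eef_rot: [3.14, -0.786, 1.18]
wrist_force: [-0.0, -0.2, 0.5]
finger_gap: 93.8
finger_force: 0.0
t 7.7 p [ 551.5 -347.8   83.6] rpy [179.9 -45.   67.6] j [-0.88  0.85  1.15  0.67  1.58 -0.64] F [-0.  -0.2  0.5] gap 93.8 ff 0.0
shift [-2.5 -0.3 90.9] rot [-0.    -0.001  0.001] TCP [ 575.1 -289.9   17.6]
```

```bash
python3 -m crank '[[100,-2,0,25,0,0,0],[100,-2,0,50,0,0,0],[100,-2,0,75,0,0,0],[100,-2,0,91,0,0,0],[100,-2,0,91,0,0,0],[50,-2,0,91,0,0,0],[50,-2,0,91,0,0,0],[50,-2,0,91,0,0,0],[50,-2,0,91,0,0,0],[50,-2,0,91,0,0,0]]' 20
python3 - <<'E'
from h import *
st();goal([520,-430,180],67.5,0,True)
E
```

```text
clock: 8.7
eef_pos: [574.7, -290.6, 16.9]
eef_rot: [3.141, -0.788, 1.178]
wrist_force: [-0.7, -1.6, 2.4]
finger_gap: 60.0
finger_force: 20.0
t 8.7 p [ 574.7 -290.6   16.9] rpy [180.  -45.1  67.5] j [-0.8   0.9   1.25  0.72  1.42 -0.68] F [-0.7 -1.6  2.4] gap 60.0 ff 20.0
shift [  -3.5    3.  -207.8] rot [ 0.001 -0.788 -0.001] TCP [ 520. -430.  161.]
```

```bash
python3 -m crank '[[50,30,0,-30,0,0,0],[50,60,0,-60,0,0,0],[50,92,0,-92,0,0,0],[50,70,1,-130,0,-0.14,0],[50,40,2,-170,0,-0.28,0],[50,10,3,-208,0,-0.42,0],[50,-4,3,-208,0,-0.56,0],[50,-4,3,-208,0,-0.7,0],[50,-4,3,-208,0,-0.788,0],[50,-4,3,-208,0,-0.788,0]]'
python3 - <<'E'
from h import *
st();goal([520,-430,100],55,-45,True);goal([520,-430,32],55,-45,True)
E
```

```text
clock: 9.7
eef_pos: [520.9, -428.6, 160.9]
eef_rot: [3.141, 0.001, 1.18]
wrist_force: [-0.7, -0.1, -0.8]
finger_gap: 59.6
finger_force: 20.0
t 9.7 p [ 520.9 -428.6  160.9] rpy [1.80e+02 1.00e-01 6.76e+01] j [-0.74  0.62  1.17 -0.    1.35 -0.35] F [-0.7 -0.1 -0.8] gap 59.6 ff 20.0
shift [-14.7  -3.3  74.4] rot [ 0.087 -0.781  0.209] TCP [ 512.3 -441.    86.6]
shift [-14.6  -3.3 142.4] rot [ 0.087 -0.781  0.209] TCP [ 512.3 -441.    18.6]
```

```bash
python3 -m crank '[[50,-2,0,12,0.014,-0.13,0.035],[50,-5,-1,25,0.029,-0.26,0.07],[50,-8,-2,38,0.043,-0.39,0.105],[50,-10,-2,50,0.058,-0.52,0.14],[50,-13,-3,62,0.072,-0.65,0.174],[50,-15,-3,74,0.087,-0.781,0.209],[50,-15,-3,74,0.087,-0.781,0.209],[50,-15,-3,74,0.087,-0.781,0.209]]'
python3 - <<'E'
from h import *
st();goal([520,-430,32],55,-45,True)
E
```

```text
clock: 10.5
eef_pos: [511.1, -443.0, 85.8]
eef_rot: [-3.137, 0.78, 0.96]
wrist_force: [0.9, 0.1, -0.5]
finger_gap: 59.9
finger_force: 20.0
t 10.5 p [ 511.1 -443.    85.8] rpy [-179.7   44.7   55. ] j [-0.49  0.8   1.24 -0.8   1.33  0.42] F [ 0.9  0.1 -0.5] gap 59.9 ff 20.0
shift [48.9  0.  46.2] rot [-0.005 -0.006  0.   ] TCP [ 512.3 -441.    18.6]
```

Reachable. Lowering until contact, releasing and backing off.

```bash
python3 -m crank '[[50,17,0,15,0,0,0],[50,33,0,31,0,0,0],[50,43,0,41,0,0,0],[50,48,0,45,0,0,0],[50,49,0,46,0,0,0],[50,50,0,47,0,0,0],[50,50,0,47,0,0,0]]'
python3 - <<'E'
from h import *
st()
E
```

```text
clock: 11.2
eef_pos: [513.0, -441.3, 18.8]
eef_rot: [3.141, 0.784, 0.956]
wrist_force: [-0.4, -0.2, -0.9]
finger_gap: 60.3
finger_force: 20.0
t 11.2 p [ 513.  -441.3   18.8] rpy [179.9  44.9  54.8] j [-0.48  0.89  1.25 -0.83  1.26  0.51] F [-0.4 -0.2 -0.9] gap 60.3 ff 20.0
```

```bash
python3 -m crank '[[50,0.7,0,0.7,0,0,0],[50,1.4,0,1.4,0,0,0],[50,1.4,0,1.4,0,0,0],[100,1.4,0,1.4,0,0,0],[100,1.4,0,1.4,0,0,0],[100,1.4,0,1.4,0,0,0],[100,1.4,0,-30,0,0,0],[100,1,0,-70,0,0,0],[100,1,0,-110,0,0,0],[100,1,0,-110,0,0,0]]'
python3 - <<'E'
from h import *
st(); cup((520,-430),r=70,zlo=50,zhi=68,f='t4');snap('side','s4')
a=cv2.imread('pics/t4.png');b=cv2.imread('pics/s4.png')
o=np.hstack([cv2.resize(a[150:300,340:490],(400,400)),cv2.resize(b[80:230,220:370],(400,400))]);cv2.imwrite('pics/c4.png',o)
E
```

```text
clock: 12.2
eef_pos: [561.3, -375.0, 99.3]
eef_rot: [3.133, 0.783, 0.955]
wrist_force: [-0.6, 0.1, 0.1]
finger_gap: 93.8
finger_force: 0.0
t 12.2 p [ 561.3 -375.    99.3] rpy [179.5  44.8  54.7] j [-0.37  0.82  1.17 -0.76  1.43  0.47] F [-0.6  0.1  0.1] gap 93.8 ff 0.0
cup (520, -430) 455 [ 521.8 -430.1] [60.6 64.6] 55.0 z 58.9
```

View pics/c4.png

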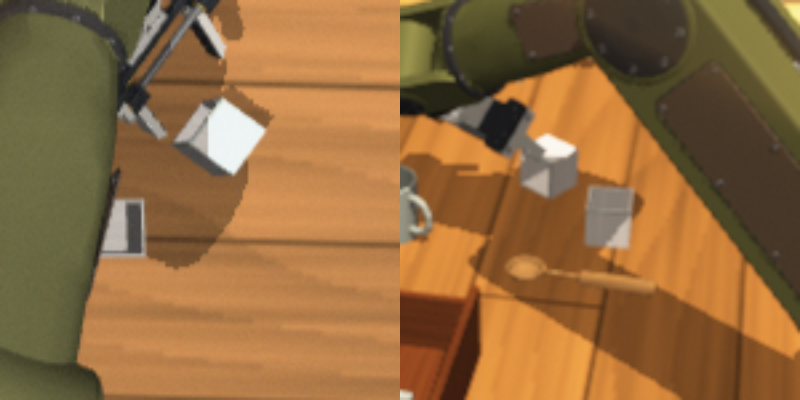

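The crop shows cup A lying on its side at crop (222,137) with its mouth to the upper left, and cup B upright at (125,228). Now going round to its bottom side with a 70° tilt.

```bash
python3 - <<'E'
from h import *
goal([510,-440,210],55,0)
E
python3 -m crank '[[100,30,0,-30,0,0,0],[100,40,0,-70,0,0.1,0],[100,40,0,-110,0,0.2,0],[100,40,0,-120,0,0.3,0],[100,40,0,-120,0,0.4,0]]'
python3 - <<'E'
from h import *
st();goal([510,-440,210],55,0); goal([470,-490,190],55,40)
E
```

```text
shift [-137.4   -3.   -25.3] rot [-0.001  0.784 -0.002] TCP [ 510. -440.  210.]
clock: 12.8
eef_pos: [623.7, -284.2, 152.1]
eef_rot: [3.141, 0.38, 0.957]
wrist_force: [-0.1, -0.8, 0.6]
finger_gap: 94.0
finger_force: 0.0
t 12.8 p [ 623.7 -284.2  152.1] rpy [180.   21.8  54.9] j [-0.34  0.72  1.06 -0.37  1.47  0.33] F [-0.1 -0.8  0.6] gap 94.0 ff 0.0
shift [-200.5   -3.3   17.8] rot [ 0.     0.38  -0.002] TCP [ 510. -440.  210.]
shift [-252.5   -7.3   60.1] rot [ 1.000e-03  1.078e+00 -2.000e-03] TCP [ 470. -490.  190.]
```

```bash
python3 -m crank '[[100,-31,-1,-10,0,0.13,0],[100,-63,-2,-10,0,0.27,0],[100,-95,-3,-5,0,0.4,0],[100,-126,-4,10,0,0.54,0],[100,-158,-4,22,0,0.67,0],[100,-190,-5,35,0,0.81,0],[100,-221,-6,48,0,0.94,0],[100,-252,-7,60,0,1.078,0],[100,-252,-7,60,0,1.078,0],[100,-252,-7,60,0,1.078,0]]'
python3 - <<'E'
from h import *
st();c=np.array([519.8,-431.5]);b=c-14*np.array([.574,.819]);z=np.array([.539,.770,-.342]);G=np.array([*b,32.])
goal(G-90*z,55,70,True)
E
```

```text
clock: 13.8
eef_pos: [467.9, -491.3, 188.0]
eef_rot: [-3.136, -0.695, 0.949]
wrist_force: [1.1, 0.3, 0.5]
finger_gap: 94.2
finger_force: 0.0
t 13.8 p [ 467.9 -491.3  188. ] rpy [-179.7  -39.8   54.4] j [-1.09  0.79  0.98  0.61  1.72 -0.49] F [1.1 0.3 0.5] gap 94.2 ff 0.0
shift [-85.7   8.8  99.9] rot [ 0.003  0.527 -0.008] TCP [ 473.5 -497.6   56.3]
```

```bash
python3 -m crank '[[100,-21,2,25,0,0.13,0],[100,-43,4,50,0,0.26,0],[100,-65,6,75,0,0.39,0],[100,-86,9,100,0,0.527,-0.008],[100,-86,9,100,0,0.527,-0.008],[100,-86,9,100,0,0.527,-0.008]]'
python3 - <<'E'
from h import *
st();c=np.array([519.8,-431.5]);b=c-14*np.array([.574,.819]);G=np.array([*b,32.])
goal(G,55,70,True)
E
```

```text
clock: 14.4
eef_pos: [476.5, -496.1, 58.5]
eef_rot: [3.129, -1.217, 0.974]
wrist_force: [-0.5, -0.4, 0.9]
finger_gap: 93.9
finger_force: 0.0
t 14.4 p [ 476.5 -496.1   58.5] rpy [179.3 -69.8  55.8] j [-1.18  1.18  0.84  0.98  1.88 -0.65] F [-0.5 -0.4  0.9] gap 93.9 ff 0.0
shift [-2.7 -1.5 88. ] rot [-0.001  0.004  0.005] TCP [ 522.  -428.3   25.5]
```

```bash
python3 -m crank '[[100,-2,-1,22,0,0,0],[100,-3,-1,44,0,0,0],[100,-3,-1,66,0,0,0],[100,-3,-1,88,0,0,0],[100,-3,-1,88,0,0,0],[50,-3,-1,88,0,0,0],[50,-3,-1,88,0,0,0],[50,-3,-1,88,0,0,0],[50,-3,-1,88,0,0,0],[50,-3,-1,88,0,0,0]]' 20
python3 - <<'E'
from h import *
st();
E
```

```text
clock: 15.4
eef_pos: [521.7, -429.9, 25.9]
eef_rot: [3.124, -1.221, 0.978]
wrist_force: [-0.8, -0.8, 2.5]
finger_gap: 59.8
finger_force: 20.0
t 15.4 p [ 521.7 -429.9   25.9] rpy [179.  -69.9  56. ] j [-1.09  1.14  1.    1.01  1.75 -0.72] F [-0.8 -0.8  2.5] gap 59.8 ff 20.0
```

```bash
python3 -m crank '[[50,20,0,-7,0,0,0],[50,50,0,-18,0,0,0],[50,90,0,-33,0,0,0],[50,120,0,-43,0,-0.1,0],[50,150,0,-55,0,-0.2,0],[50,165,0,-70,0,-0.3,0],[50,165,0,-80,0,-0.4,0],[50,165,0,-80,0,-0.5,0],[50,165,0,-80,0,-0.5,0]]'
python3 - <<'E'
from h import *
st(); goal([560,-200,240],75,10,True)
E
```

```text
clock: 16.3
eef_pos: [511.3, -443.6, 210.4]
eef_rot: [3.129, -0.718, 0.971]
wrist_force: [0.8, 1.0, -1.2]
finger_gap: 59.9
finger_force: 20.0
t 16.3 p [ 511.3 -443.6  210.4] rpy [179.3 -41.1  55.7] j [-1.02  0.73  1.03  0.66  1.68 -0.44] F [ 0.8  1.  -1.2] gap 59.9 ff 20.0
shift [ 181.8 -100.1  142.9] rot [ 0.16  -0.536 -0.312] TCP [ 560.9 -196.8  221.3]
```

```bash
python3 -m crank '[[50,26,-14,20,0.02,-0.077,-0.045],[50,52,-28,41,0.046,-0.153,-0.09],[50,78,-43,61,0.07,-0.23,-0.134],[50,104,-57,82,0.09,-0.306,-0.178],[50,130,-71,102,0.114,-0.383,-0.223],[50,156,-86,122,0.137,-0.46,-0.267],[50,182,-100,143,0.16,-0.536,-0.312],[50,182,-100,143,0.16,-0.536,-0.312]]'
python3 - <<'E'
from h import *
st(); goal([*case(0,-120),190],88.87,-20,True)
E
```

```text
clock: 17.1
eef_pos: [561.6, -192.1, 219.9]
eef_rot: [-3.137, -0.18, 1.314]
wrist_force: [-0.3, 0.1, -0.1]
finger_gap: 59.5
finger_force: 20.0
t 17.1 p [ 561.6 -192.1  219.9] rpy [-179.7  -10.3   75.3] j [-0.47  0.41  1.36  0.18  1.43 -0.24] F [-0.3  0.1 -0.1] gap 59.5 ff 20.0
shift [307.3 -12.4 104.5] rot [-0.025 -0.527 -0.238] TCP [630.6 121.6 172.1]
```

```bash
python3 -m crank '[[50,40,-2,0,-0.003,-0.065,-0.03],[50,80,-3,10,-0.006,-0.13,-0.06],[50,120,-5,25,-0.01,-0.2,-0.09],[50,160,-7,45,-0.013,-0.27,-0.12],[50,200,-8,65,-0.016,-0.34,-0.15],[50,240,-10,80,-0.02,-0.41,-0.18],[50,280,-12,95,-0.023,-0.48,-0.21],[50,307,-12,104,-0.025,-0.527,-0.238],[50,307,-12,104,-0.025,-0.527,-0.238],[50,307,-12,104,-0.025,-0.527,-0.238]]'
python3 - <<'E'
from h import *
st(); goal([*case(0,-120),57],88.87,-20,True)
p,d=snap('side','s5');snap('top','t5')
a=cv2.imread('pics/t5.png');b=cv2.imread('pics/s5.png')
cv2.imwrite('pics/c5.png',np.hstack([cv2.resize(a[70:220,170:320],(400,400)),cv2.resize(b[80:280,120:320],(400,400))]))
E
```

```text
clock: 18.1
eef_pos: [631.6, 115.4, 170.5]
eef_rot: [-3.139, 0.35, 1.545]
wrist_force: [0.2, -0.7, -1.8]
finger_gap: 59.8
finger_force: 20.0
t 18.1 p [631.6 115.4 170.5] rpy [-179.9   20.    88.5] j [ 0.26  0.61  1.2  -0.34  1.45  0.35] F [ 0.2 -0.7 -1.8] gap 59.8 ff 20.0
shift [ 50.9  -0.9 121.3] rot [-0.005  0.001 -0.006] TCP [630.6 121.6  39.1]
```

View pics/c5.png

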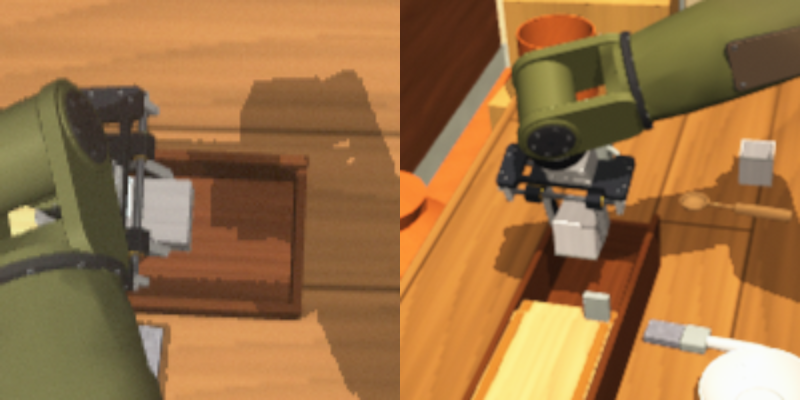

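The cup hangs mouth-down over the open right compartment (side crop (580,230)), clear of the fin at (597,305). Lowering.

```bash
python3 -m crank '[[50,12,-1,20,-0.005,0,-0.006],[50,22,-1,42,-0.005,0,-0.006],[50,32,-1,66,-0.005,0,-0.006],[50,40,-1,88,-0.005,0,-0.006],[50,45,-1,104,-0.005,0,-0.006],[50,49,-1,114,-0.005,0,-0.006],[50,51,-1,119,-0.005,0,-0.006],[50,51,-1,121,-0.005,0,-0.006],[50,51,-1,121,-0.005,0,-0.006],[50,51,-1,121,-0.005,0,-0.006]]'; python3 -c "
from h import *
st()"; python3 -m crank '[[50,0.3,0,1,0,0,0],[50,0.7,0,2,0,0,0],[50,1,0,3,0,0,0],[50,1.3,0,3.8,0,0,0],[50,1.3,0,3.8,0,0,0]]'; python3 -c "
from h import *
st()"
```

```text
clock: 19.2
eef_pos: [631.9, 121.9, 42.2]
eef_rot: [3.135, 0.35, 1.55]
wrist_force: [0.3, -0.1, -1.6]
finger_gap: 60.1
finger_force: 20.0
t 19.2 p [631.9 121.9  42.2] rpy [179.7  20.1  88.8] j [ 0.27  0.74  1.3  -0.36  1.22  0.44] F [ 0.3 -0.1 -1.6] gap 60.1 ff 20.0
clock: 19.7
eef_pos: [631.5, 121.7, 37.1]
eef_rot: [3.137, 0.351, 1.55]
wrist_force: [-0.9, 0.5, -1.1]
finger_gap: 60.0
finger_force: 20.0
t 19.7 p [631.5 121.7  37.1] rpy [179.7  20.1  88.8] j [ 0.27  0.75  1.3  -0.36  1.22  0.44] F [-0.9  0.5 -1.1] gap 60.0 ff 20.0
```

```bash
python3 -m crank '[[50,0.3,0,0.8,0,0,0],[50,0.5,0,1.4,0,0,0],[50,0.7,0,2,0,0,0],[50,0.9,0,2.6,0,0,0],[50,0.9,0,2.6,0,0,0],[50,0.9,0,2.6,0,0,0]]'; python3 -c "
from h import *
st()"
```

```text
clock: 20.3
eef_pos: [631.6, 121.7, 35.4]
eef_rot: [3.137, 0.351, 1.55]
wrist_force: [-2.7, 0.1, 6.7]
finger_gap: 60.0
finger_force: 20.0
t 20.3 p [631.6 121.7  35.4] rpy [179.7  20.1  88.8] j [ 0.27  0.75  1.3  -0.36  1.21  0.44] F [-2.7  0.1  6.7] gap 60.0 ff 20.0
```

```bash
python3 -m crank '[[76,0,0,0,0,0,0],[76,0,0,0,0,0,0],[76,0,0,0,0,0,0],[76,-5,0,-14,0,0,0],[76,-14,0,-38,0,0,0],[76,-27,0,-75,0,0,0],[76,-44,0,-120,0,0,0],[76,-55,0,-150,0,0,0],[76,-55,0,-150,0,0,0]]'
python3 - <<'E'
from h import *
st(); goal([480,-150,230],80,0)
E
```

```text
clock: 21.2
eef_pos: [632.3, 122.0, 201.0]
eef_rot: [3.127, 0.348, 1.547]
wrist_force: [0.2, 0.2, -0.5]
finger_gap: 71.5
finger_force: 0.0
t 21.2 p [632.3 122.  201. ] rpy [179.2  20.   88.6] j [ 0.27  0.58  1.17 -0.34  1.49  0.34] F [ 0.2  0.2 -0.5] gap 71.5 ff 0.0
shift [-268.9 -146.8   64.7] rot [0.04  0.347 0.152] TCP [ 480. -150.  230.]
```

```bash
python3 -m crank '[[100,-38,-21,9,0.006,0.05,0.02],[100,-77,-42,18,0.011,0.1,0.043],[100,-115,-63,28,0.017,0.15,0.065],[100,-154,-84,37,0.023,0.2,0.087],[100,-192,-105,46,0.029,0.25,0.108],[100,-231,-126,56,0.034,0.3,0.13],[100,-269,-147,65,0.04,0.347,0.152],[100,-269,-147,65,0.04,0.347,0.152]]'
python3 - <<'E'
from h import *
st(); cup(case(0,-120),f='t6',zlo=55,zhi=75);cup((420,-313));snap('side','s6')
a=cv2.imread('pics/t6.png');b=cv2.imread('pics/s6.png')
cv2.imwrite('pics/c6.png',np.hstack([cv2.resize(a[100:280,240:420],(400,400)),cv2.resize(b[100:300,130:330],(400,400))]))
E
```

```text
clock: 22.0
eef_pos: [476.4, -154.9, 226.0]
eef_rot: [-3.135, 0.003, 1.389]
wrist_force: [-0.3, 0.2, 0.0]
finger_gap: 93.7
finger_force: 0.0
t 22.0 p [ 476.4 -154.9  226. ] rpy [-179.6    0.2   79.6] j [-0.39  0.18  1.62 -0.    1.35 -0.2 ] F [-0.3  0.2  0. ] gap 93.7 ff 0.0
cup [630.73348696 128.1233372 ] 456 [632.8 126.6] [60.2 60.9] 89.0 z 65.4
cup (420, -313) 36 [ 411.5 -342.1] [16.9 44.7] 71.9 z 56.7
```

View pics/c6.png

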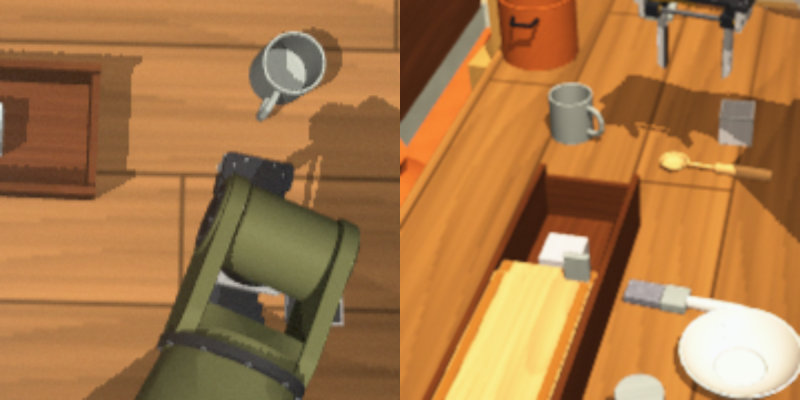

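Cup A stands mouth-down at (632.8,126.6) with its base at z=65, seen at side crop (565,248). Cup B is still upright at side crop (737,122), px (298,161), where it started. Now cup B.

Run:
```python
from h import *
s=np.sqrt(.5);G=np.array([420.7,-313.5,31]);z=np.array([s*np.cos(np.radians(91.5)),s*np.sin(np.radians(91.5)),-s])
goal(G-150*z,91.5,45,True)
```

```text
shift [-261.2   -9.2  102.5] rot [ 0.071  0.785 -0.194] TCP [ 423.1 -406.1  123.6]
```

```bash
python3 -m crank '[[100,-40,-1,0,0.01,0.11,-0.028],[100,-80,-3,10,0.02,0.22,-0.055],[100,-120,-4,25,0.03,0.34,-0.08],[100,-160,-5,40,0.04,0.45,-0.11],[100,-200,-7,60,0.05,0.56,-0.14],[100,-235,-8,80,0.06,0.67,-0.166],[100,-261,-9,102,0.071,0.785,-0.194],[100,-261,-9,102,0.071,0.785,-0.194],[100,-261,-9,102,0.071,0.785,-0.194]]'
python3 - <<'E'
from h import *
st();cup((420,-313),f='t7');goal([420.7,-313.5,31],91.5,45,True);snap('side','s7')
E
```

```text
clock: 23.05
eef_pos: [424.2, -405.0, 121.6]
eef_rot: [-3.138, -0.788, 1.596]
wrist_force: [0.6, 0.1, 0.8]
finger_gap: 94.5
finger_force: 0.0
t 23.05 p [ 424.2 -405.   121.6] rpy [-179.8  -45.1   91.4] j [-1.    0.87  1.03  0.4   1.93 -1.02] F [0.6 0.1 0.8] gap 94.5 ff 0.0
cup (420, -313) 126 [ 420.7 -313.4] [60.  61.5] 4.0 z 56.4
shift [ -1.   -1.5 149.9] rot [-0.002  0.002  0.002] TCP [ 420.3 -300.1   17.6]
```

```bash
python3 -m crank '[[100,-1,-1,40,0,0,0],[100,-1,-1,80,0,0,0],[100,-1,-1,110,0,0,0],[100,-1,-1,135,0,0,0],[100,-1,-1,150,0,0,0],[100,-1,-1,150,0,0,0],[50,-1,-1,150,0,0,0],[50,-1,-1,150,0,0,0],[50,-1,-1,150,0,0,0],[50,-1,-1,150,0,0,0]]' 20; python3 -m crank '[[50,0,0,0,0,0,0],[50,0,0,0,0,0,0],[50,30,0,-30,0,0,0],[50,60,0,-60,0,0,0],[50,92,0,-92,0,0,0],[50,92,0,-92,0,0,0]]'
python3 - <<'E'
from h import *
st();goal([520,-430,180],60,0,True)
E
```

```text
clock: 24.15
eef_pos: [419.7, -301.3, 17.6]
eef_rot: [3.141, -0.784, 1.597]
wrist_force: [-0.1, -0.4, -1.0]
finger_gap: 65.5
finger_force: 0.0
clock: 24.75
eef_pos: [420.8, -302.3, 152.4]
eef_rot: [3.134, -0.778, 1.603]
wrist_force: [0.7, -1.0, -1.0]
finger_gap: 60.2
finger_force: 20.0
t 24.75 p [ 420.8 -302.3  152.4] rpy [179.6 -44.6  91.8] j [-0.92  0.64  1.34  0.44  1.81 -0.98] F [ 0.7 -1.  -1. ] gap 60.2 ff 20.0
shift [-87.1  95.8 -97.2] rot [-0.209 -0.76   0.524] TCP [ 520. -430.  161.]
```

```bash
python3 -m crank '[[50,-10,12,-14,-0.026,-0.095,0.065],[50,-20,24,-28,-0.052,-0.19,0.13],[50,-32,36,-42,-0.078,-0.285,0.196],[50,-44,48,-55,-0.104,-0.38,0.262],[50,-55,60,-66,-0.13,-0.475,0.328],[50,-66,72,-77,-0.157,-0.57,0.393],[50,-77,84,-88,-0.183,-0.665,0.458],[50,-87,96,-97,-0.209,-0.76,0.524],[50,-87,96,-97,-0.209,-0.76,0.524],[50,-87,96,-97,-0.209,-0.76,0.524]]'
python3 - <<'E'
from h import *
st();goal([520,-430,100],55,-45,True)
E
```

```text
clock: 25.75
eef_pos: [518.7, -427.6, 153.3]
eef_rot: [-3.131, -0.005, 1.049]
wrist_force: [0.2, 0.8, -1.3]
finger_gap: 59.9
finger_force: 20.0
t 25.75 p [ 518.7 -427.6  153.3] rpy [-179.4   -0.3   60.1] j [-0.74  0.62  1.18  0.    1.35 -0.22] F [ 0.2  0.8 -1.3] gap 59.9 ff 20.0
shift [-15.2   1.8  66.6] rot [ 0.025 -0.79   0.089] TCP [ 512.3 -441.    86.6]
```

```bash
python3 -m crank '[[50,-2,0,11,0.004,-0.13,0.015],[50,-5,1,22,0.008,-0.26,0.03],[50,-8,1,33,0.012,-0.39,0.045],[50,-10,1,44,0.016,-0.52,0.06],[50,-13,2,55,0.02,-0.65,0.075],[50,-15,2,66,0.025,-0.79,0.089],[50,-15,2,66,0.025,-0.79,0.089],[50,-15,2,66,0.025,-0.79,0.089]]'
python3 - <<'E'
from h import *
st();goal([520,-430,32],55,-45,True)
E
```

```text
clock: 26.55
eef_pos: [512.3, -441.9, 87.7]
eef_rot: [-3.141, 0.784, 0.958]
wrist_force: [0.7, -0.2, -0.6]
finger_gap: 60.0
finger_force: 20.0
t 26.55 p [ 512.3 -441.9   87.7] rpy [-179.9   44.9   54.9] j [-0.48  0.8   1.24 -0.8   1.33  0.42] F [ 0.7 -0.2 -0.6] gap 60.0 ff 20.0
shift [49.4 -0.5 48.4] rot [-0.002 -0.002 -0.001] TCP [ 512.3 -441.    18.6]
```

```bash
python3 -m crank '[[50,17,0,17,0,0,0],[50,33,0,33,0,0,0],[50,43,0,42,0,0,0],[50,48,0,47,0,0,0],[50,49,0,48,0,0,0],[50,50,0,49,0,0,0],[50,50,0,49,0,0,0],[50,51,0,50,0,0,0],[50,51,0,50,0,0,0]]'; python3 -c "
from h import *
st()"
```

```text
clock: 27.45
eef_pos: [513.4, -441.6, 17.1]
eef_rot: [3.138, 0.788, 0.955]
wrist_force: [0.1, 0.1, -1.2]
finger_gap: 59.9
finger_force: 20.0
t 27.45 p [ 513.4 -441.6   17.1] rpy [179.8  45.1  54.7] j [-0.48  0.9   1.25 -0.83  1.26  0.51] F [ 0.1  0.1 -1.2] gap 59.9 ff 20.0
```

```bash
python3 -m crank '[[50,0.7,0,0.7,0,0,0],[50,1.4,0,1.4,0,0,0],[50,1.4,0,1.4,0,0,0]]'; python3 -c "
from h import *
st()"; python3 -m crank '[[100,0,0,0,0,0,0],[100,0,0,0,0,0,0],[100,0,0,0,0,0,0],[100,0,0,-30,0,0,0],[100,0,0,-70,0,0,0],[100,0,0,-110,0,0,0],[100,0,0,-110,0,0,0]]'
python3 - <<'E'
from h import *
st(); cup((520,-430),r=70,zlo=50,zhi=68,f='t8');snap('side','s8')
E
```

```text
clock: 27.75
eef_pos: [513.6, -441.9, 16.7]
eef_rot: [3.136, 0.79, 0.953]
wrist_force: [-3.6, 4.5, 10.6]
finger_gap: 59.9
finger_force: 20.0
t 27.75 p [ 513.6 -441.9   16.7] rpy [179.7  45.2  54.6] j [-0.48  0.9   1.25 -0.83  1.26  0.51] F [-3.6  4.5 10.6] gap 59.9 ff 20.0
clock: 28.45
eef_pos: [561.5, -375.8, 96.6]
eef_rot: [3.129, 0.786, 0.952]
wrist_force: [-0.1, -0.8, -0.5]
finger_gap: 93.6
finger_force: 0.0
t 28.45 p [ 561.5 -375.8   96.6] rpy [179.3  45.1  54.5] j [-0.37  0.83  1.17 -0.77  1.43  0.47] F [-0.1 -0.8 -0.5] gap 93.6 ff 0.0
cup (520, -430) 456 [ 521.9 -431.6] [59.6 63.5] 55.9 z 59.0
```

Cup B lies on its side at the same place as A did. Repeating the round-trip to its bottom side.

```bash
python3 -m crank '[[100,30,0,-30,0,0,0],[100,40,0,-70,0,0.1,0],[100,40,0,-110,0,0.2,0],[100,40,0,-120,0,0.3,0],[100,40,0,-120,0,0.4,0]]'; python3 -m crank '[[100,-31,-1,-10,0,0.13,0],[100,-63,-2,-10,0,0.27,0],[100,-95,-3,-5,0,0.4,0],[100,-126,-4,10,0,0.54,0],[100,-158,-4,22,0,0.67,0],[100,-190,-5,35,0,0.81,0],[100,-221,-6,48,0,0.94,0],[100,-252,-7,60,0,1.078,0],[100,-252,-7,60,0,1.078,0],[100,-252,-7,60,0,1.078,0]]'
python3 - <<'E'
from h import *
st();cup((520,-430),r=70,zlo=50,zhi=68)
c=np.array([519.9,-432.8]);b=c-14*np.array([.574,.819]);z=np.array([.539,.770,-.342]);G=np.array([*b,32.])
goal(G-90*z,55,70,True)
E
```

```text
clock: 29.05
eef_pos: [623.8, -284.7, 149.1]
eef_rot: [3.137, 0.384, 0.957]
wrist_force: [-0.3, -0.3, -0.4]
finger_gap: 94.2
finger_force: 0.0
clock: 30.05
eef_pos: [468.1, -491.7, 186.0]
eef_rot: [-3.14, -0.691, 0.952]
wrist_force: [-0.5, 0.3, 0.6]
finger_gap: 93.8
finger_force: 0.0
t 30.05 p [ 468.1 -491.7  186. ] rpy [-179.9  -39.6   54.6] j [-1.09  0.78  0.98  0.61  1.71 -0.49] F [-0.5  0.3  0.6] gap 93.8 ff 0.0
cup (520, -430) 455 [ 521.3 -431.5] [59.4 61.8] 54.9 z 59.1
shift [-86.7   8.2  98.3] rot [ 0.004  0.532 -0.002] TCP [ 473.6 -498.9   56.3]
```

```bash
python3 -m crank '[[100,-21,2,25,0,0.13,0],[100,-43,4,50,0,0.26,0],[100,-65,6,75,0,0.39,0],[100,-87,8,98,0.004,0.532,-0.002],[100,-87,8,98,0.004,0.532,-0.002],[100,-87,8,98,0.004,0.532,-0.002]]'
python3 - <<'E'
from h import *
st();c=np.array([519.9,-432.8]);b=c-14*np.array([.574,.819]);G=np.array([*b,32.])
goal(G,55,70,True)
E
```

```text
clock: 30.7
eef_pos: [474.9, -498.0, 57.2]
eef_rot: [3.14, -1.219, 0.964]
wrist_force: [0.1, 0.5, 1.5]
finger_gap: 94.3
finger_force: 0.0
t 30.7 p [ 474.9 -498.    57.2] rpy [179.9 -69.8  55.2] j [-1.18  1.19  0.83  0.98  1.89 -0.65] F [0.1 0.5 1.5] gap 94.3 ff 0.0
shift [-1.1 -0.3 88.9] rot [-0.003  0.003  0.001] TCP [ 522.1 -429.6   25.5]
```

```bash
python3 -m crank '[[100,-1,0,22,0,0,0],[100,-1,0,44,0,0,0],[100,-1,0,66,0,0,0],[100,-1,0,88,0,0,0],[100,-1,0,88,0,0,0],[50,-1,0,88,0,0,0],[50,-1,0,88,0,0,0],[50,-1,0,88,0,0,0],[50,-1,0,88,0,0,0],[50,-1,0,88,0,0,0]]' 20; python3 -c "
from h import *
st()";python3 -m crank '[[50,20,0,-7,0,0,0],[50,50,0,-18,0,0,0],[50,90,0,-33,0,0,0],[50,120,0,-43,0,-0.1,0],[50,150,0,-55,0,-0.2,0],[50,165,0,-70,0,-0.3,0],[50,165,0,-80,0,-0.4,0],[50,165,0,-80,0,-0.5,0],[50,165,0,-80,0,-0.5,0]]'
python3 - <<'E'
from h import *
st(); goal([560,-200,240],75,10,True)
E
```

```text
clock: 31.7
eef_pos: [521.0, -431.8, 26.8]
eef_rot: [3.135, -1.222, 0.967]
wrist_force: [-1.3, -1.3, 1.4]
finger_gap: 59.6
finger_force: 20.0
t 31.7 p [ 521.  -431.8   26.8] rpy [179.6 -70.   55.4] j [-1.09  1.15  0.99  1.01  1.75 -0.71] F [-1.3 -1.3  1.4] gap 59.6 ff 20.0
clock: 32.6
eef_pos: [511.1, -446.2, 211.3]
eef_rot: [3.134, -0.719, 0.968]
wrist_force: [-0.1, 0.2, 0.3]
finger_gap: 59.9
finger_force: 20.0
t 32.6 p [ 511.1 -446.2  211.3] rpy [179.6 -41.2  55.5] j [-1.02  0.74  1.01  0.66  1.69 -0.43] F [-0.1  0.2  0.3] gap 59.9 ff 20.0
shift [ 182.5 -101.5  145.6] rot [ 0.156 -0.538 -0.313] TCP [ 560.9 -196.8  221.3]
```

```bash
python3 -m crank '[[50,26,-14,20,0.02,-0.077,-0.045],[50,52,-28,41,0.046,-0.153,-0.09],[50,78,-43,61,0.07,-0.23,-0.134],[50,104,-57,82,0.09,-0.306,-0.178],[50,130,-71,102,0.114,-0.383,-0.223],[50,156,-86,122,0.137,-0.46,-0.267],[50,182,-100,143,0.16,-0.536,-0.312],[50,182,-100,143,0.16,-0.536,-0.312]]'
python3 - <<'E'
from h import *
st(); cup(case(0,-120),zlo=55,zhi=75); goal([*case(0,-210),190],88.87,-20,True)
E
```

```text
clock: 33.4
eef_pos: [561.4, -194.8, 221.5]
eef_rot: [-3.134, -0.182, 1.314]
wrist_force: [-0.2, -0.8, -1.1]
finger_gap: 60.0
finger_force: 20.0
t 33.4 p [ 561.4 -194.8  221.5] rpy [-179.6  -10.5   75.3] j [-0.48  0.41  1.35  0.18  1.44 -0.25] F [-0.2 -0.8 -1.1] gap 60.0 ff 20.0
cup [630.73348696 128.1233372 ] 456 [633.3 126.5] [60.4 61. ] 88.4 z 65.2
shift [225.5   7.6  91.7] rot [-0.028 -0.531 -0.24 ] TCP [628.8  31.6 172.1]
```

```bash
python3 -m crank '[[50,30,1,0,-0.003,-0.065,-0.03],[50,60,2,10,-0.006,-0.13,-0.06],[50,90,3,22,-0.01,-0.2,-0.09],[50,120,4,38,-0.013,-0.27,-0.12],[50,150,5,54,-0.016,-0.34,-0.15],[50,180,6,68,-0.02,-0.41,-0.18],[50,205,7,82,-0.024,-0.48,-0.21],[50,225,8,91,-0.028,-0.531,-0.24],[50,225,8,91,-0.028,-0.531,-0.24],[50,225,8,91,-0.028,-0.531,-0.24]]'
python3 - <<'E'
from h import *
st(); goal([*case(0,-210),57],88.87,-20,True)
E
```

```text
clock: 34.45
eef_pos: [629.1, 26.9, 171.2]
eef_rot: [-3.14, 0.35, 1.546]
wrist_force: [-0.2, 0.3, -0.7]
finger_gap: 60.3
finger_force: 20.0
t 34.45 p [629.1  26.9 171.2] rpy [-179.9   20.1   88.6] j [ 0.13  0.55  1.29 -0.35  1.37  0.24] F [-0.2  0.3 -0.7] gap 60.3 ff 20.0
shift [ 49.8  -0.2 122.4] rot [-0.004  0.001 -0.005] TCP [628.8  31.6  39.1]
```

```bash
python3 -m crank '[[50,12,0,20,-0.004,0,-0.005],[50,22,0,42,-0.004,0,-0.005],[50,32,0,66,-0.004,0,-0.005],[50,40,0,88,-0.004,0,-0.005],[50,45,0,104,-0.004,0,-0.005],[50,48,0,114,-0.004,0,-0.005],[50,50,0,120,-0.004,0,-0.005],[50,50,0,122,-0.004,0,-0.005],[50,50,0,122,-0.004,0,-0.005],[50,50,0,122,-0.004,0,-0.005]]'; python3 -m crank '[[50,0.3,0,0.8,0,0,0],[50,0.5,0,1.5,0,0,0],[50,0.7,0,2,0,0,0],[50,0.7,0,2,0,0,0]]';python3 -c "
from h import *
st()"
```

```text
clock: 35.45
eef_pos: [630.3, 32.6, 41.8]
eef_rot: [3.137, 0.352, 1.551]
wrist_force: [-0.4, -0.3, -0.5]
finger_gap: 60.0
finger_force: 20.0
clock: 35.85
eef_pos: [629.8, 32.6, 38.8]
eef_rot: [3.138, 0.352, 1.552]
wrist_force: [-0.3, 0.1, -1.1]
finger_gap: 59.9
finger_force: 20.0
t 35.85 p [629.8  32.6  38.8] rpy [179.8  20.2  88.9] j [ 0.14  0.69  1.39 -0.38  1.14  0.33] F [-0.3  0.1 -1.1] gap 59.9 ff 20.0
```

```bash
python3 -m crank '[[50,0.3,0,0.8,0,0,0],[50,0.6,0,1.6,0,0,0],[50,0.8,0,2.2,0,0,0],[50,0.8,0,2.2,0,0,0],[50,0.8,0,2.2,0,0,0]]';python3 -c "
from h import *
st()"
```

```text
clock: 36.35
eef_pos: [629.9, 32.5, 36.6]
eef_rot: [3.138, 0.352, 1.552]
wrist_force: [-1.5, -0.3, 1.1]
finger_gap: 60.0
finger_force: 20.0
t 36.35 p [629.9  32.5  36.6] rpy [179.8  20.2  88.9] j [ 0.14  0.7   1.39 -0.38  1.14  0.34] F [-1.5 -0.3  1.1] gap 60.0 ff 20.0
```

```bash
python3 -m crank '[[50,0.2,0,0.6,0,0,0],[50,0.4,0,1,0,0,0],[50,0.4,0,1,0,0,0]]';python3 -c "
from h import *
st()"; python3 -m crank '[[76,0,0,0,0,0,0],[76,0,0,0,0,0,0],[76,0,0,0,0,0,0],[76,-5,0,-14,0,0,0],[76,-14,0,-38,0,0,0],[76,-27,0,-75,0,0,0],[76,-44,0,-120,0,0,0],[76,-55,0,-150,0,0,0],[76,-55,0,-150,0,0,0]]'
python3 - <<'E'
from h import *
st(); goal([500,40,240],-1.13,0)
E
```

```text
clock: 36.65
eef_pos: [630.0, 32.5, 36.5]
eef_rot: [3.137, 0.352, 1.551]
wrist_force: [-4.1, 0.2, 9.7]
finger_gap: 59.7
finger_force: 20.0
t 36.65 p [630.   32.5  36.5] rpy [179.8  20.2  88.9] j [ 0.14  0.7   1.39 -0.39  1.14  0.34] F [-4.1  0.2  9.7] gap 59.7 ff 20.0
clock: 37.55
eef_pos: [630.8, 32.9, 201.7]
eef_rot: [3.128, 0.351, 1.548]
wrist_force: [-0.8, 0.2, -0.4]
finger_gap: 71.3
finger_force: 0.0
t 37.55 p [630.8  32.9 201.7] rpy [179.2  20.1  88.7] j [ 0.14  0.52  1.26 -0.35  1.42  0.22] F [-0.8  0.2 -0.4] gap 71.3 ff 0.0
shift [  -9.2 -130.5  -39.1] rot [0.285 0.265 1.553] TCP [500.  40. 240.]
```

```bash
python3 -m crank '[[40,-9,-40,-20,0.028,0.026,0.15],[40,-9,-90,-39,0.056,0.052,0.3],[40,-9,-130,-39,0.08,0.08,0.45],[40,-9,-130,-39,0.11,0.1,0.6],[40,-9,-130,-39,0.14,0.13,0.75],[40,-9,-130,-39,0.17,0.155,0.9],[40,-9,-130,-39,0.195,0.18,1.05],[40,-9,-130,-39,0.22,0.205,1.2],[40,-9,-130,-39,0.25,0.23,1.35],[40,-9,-130,-39,0.275,0.256,1.5]]'
python3 - <<'E'
from h import *
st(); cup(case(0,-120),r=42,zlo=55,zhi=75,f='t9');cup(case(0,-210),r=42,zlo=55,zhi=75);snap('side','s9')
a=cv2.imread('pics/t9.png');b=cv2.imread('pics/s9.png')
cv2.imwrite('pics/c9.png',np.hstack([cv2.resize(a[90:290,220:420],(400,400)),cv2.resize(b[100:300,130:330],(400,400))]))
goal([*case(-45,-30),170],-1.13,0)
E
```

```text
clock: 38.55
eef_pos: [499.1, 40.0, 234.5]
eef_rot: [3.125, 0.026, 0.072]
wrist_force: [-0.4, -0.5, 0.0]
finger_gap: 37.9
finger_force: 0.0
t 38.55 p [499.1  40.  234.5] rpy [179.1   1.5   4.1] j [ 0.02  0.18  1.6  -0.02  1.39  1.52] F [-0.4 -0.5  0. ] gap 37.9 ff 0.0
cup [630.73348696 128.1233372 ] 449 [632.7 126.6] [60.1 60.3] 88.3 z 65.2
cup [628.95860217  38.1408401 ] 348 [619.9  25.3] [50.2 56.9] 1.1 z 65.1
shift [ 104.4 -172.6   58.8] rot [0.019 0.026 0.101] TCP [587.5 219.  170. ]
```

View pics/c9.png

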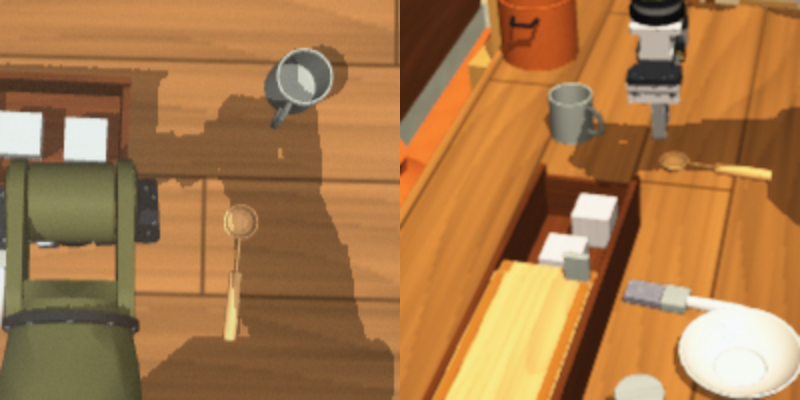

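Both cups stand mouth-down in the compartment (side crop (565,250) and (595,220), top crop (22,133) and (86,139)). Cup B was nudged a few mm but is flat. Now shutting the door.

```bash
python3 -m crank '[[45,20,-40,0,0,0,0],[45,40,-80,10,0.019,0.026,0.101],[45,70,-120,30,0.019,0.026,0.101],[45,90,-160,45,0.019,0.026,0.101],[45,104,-173,59,0.019,0.026,0.101],[45,104,-173,59,0.019,0.026,0.101],[45,104,-173,59,0.019,0.026,0.101]]'
python3 - <<'E'
from h import *
st(); p,d=snap('side','s10'); X,u,v=cloud('side',d)
m=(X[:,2]>112)&(X[:,2]<136)&(abs(X[:,0]-587)<30)&(abs(X[:,1]-219)<30);print(m.sum(),X[m].mean(0))
goal([*case(-45,-30),113],-1.13,0)
E
```

```text
clock: 39.4
eef_pos: [587.5, 219.5, 169.3]
eef_rot: [3.141, 0.001, -0.019]
wrist_force: [-0.2, 0.3, 0.1]
finger_gap: 42.4
finger_force: 0.0
t 39.4 p [587.5 219.5 169.3] rpy [ 1.799e+02  1.000e-01 -1.100e+00] j [ 0.3   0.5   1.33 -0.    1.32  1.89] F [-0.2  0.3  0.1] gap 42.4 ff 0.0
93 [586.08823007 223.71538772 124.41535032]
shift [-0.2  0.  57.1] rot [ 0.    -0.    -0.001] TCP [587.5 219.  113. ]
```

```bash
python3 -m crank '[[45,0,0,20,0,0,0],[45,0,0,40,0,0,0],[45,0,0,57,0,0,0],[45,0,0,57,0,0,0],[45,0,0,57,0,0,0],[5,0,0,57,0,0,0],[5,0,0,57,0,0,0],[5,0,0,57,0,0,0],[5,0,0,57,0,0,0],[5,0,0,57,0,0,0]]' 25; python3 -c "
from h import *
st()";  python3 -m crank '[[5,0,15,0,0,0,0],[5,0,40,0,0,0,0],[5,0,67,0,0,0,0],[5,0,95,0,0,0,0],[5,0,122,0,0,0,0],[5,0,150,0,0,0,0],[5,0,178,0,0,0,0],[5,0,203,0,0,0,0],[5,0,218,0,0,0,0],[5,0,218,0,0,0,0]]';  python3 -c "
from h import *
st()"; python3 -m crank '[[5,0,1,0,0,0,0],[5,0,2,0,0,0,0],[5,0,3,0,0,0,0],[5,0,4,0,0,0,0],[5,0,5,0,0,0,0],[5,0,6,0,0,0,0],[5,0,7,0,0,0,0],[5,0,7,0,0,0,0]]'; python3 -c "
from h import *
st()"
```

```text
clock: 40.45
eef_pos: [587.9, 218.9, 112.9]
eef_rot: [3.141, -0.0, -0.023]
wrist_force: [-0.9, -5.0, 3.4]
finger_gap: 11.9
finger_force: 25.0
t 40.45 p [587.9 218.9 112.9] rpy [180.   -0.   -1.3] j [ 0.3   0.55  1.38 -0.    1.2   1.89] F [-0.9 -5.   3.4] gap 11.9 ff 25.0
clock: 41.45
eef_pos: [583.5, -1.3, 113.0]
eef_rot: [3.141, -0.003, -0.025]
wrist_force: [7.3, -1.7, -1.5]
finger_gap: 11.3
finger_force: 25.0
t 41.45 p [583.5  -1.3 113. ] rpy [ 1.8e+02 -1.0e-01 -1.4e+00] j [-0.06  0.46  1.52 -0.    1.15  1.53] F [ 7.3 -1.7 -1.5] gap 11.3 ff 25.0
clock: 42.25
eef_pos: [583.4, -6.0, 113.0]
eef_rot: [-3.141, -0.003, -0.023]
wrist_force: [7.1, 2.2, -1.7]
finger_gap: 12.3
finger_force: 25.0
t 42.25 p [583.4  -6.  113. ] rpy [-180.    -0.2   -1.3] j [-0.07  0.46  1.53  0.    1.15  1.52] F [ 7.1  2.2 -1.7] gap 12.3 ff 25.0
```

```bash
python3 -m crank '[[5,0,1,0,0,0,0],[5,0,2,0,0,0,0],[5,0,3,0,0,0,0],[5,0,4,0,0,0,0],[5,0,4,0,0,0,0],[5,0,4,0,0,0,0]]'; python3 -c "
from h import *
st()"
```

```text
clock: 42.85
eef_pos: [583.4, -6.2, 112.9]
eef_rot: [-3.135, -0.003, -0.021]
wrist_force: [8.5, 27.4, -1.3]
finger_gap: 11.8
finger_force: 25.0
t 42.85 p [583.4  -6.2 112.9] rpy [-179.6   -0.2   -1.2] j [-0.08  0.46  1.53  0.01  1.15  1.51] F [ 8.5 27.4 -1.3] gap 11.8 ff 25.0
```

On the stop. Releasing, retreating, final check.

```bash
python3 -m crank '[[40,0,0,0,0,0,0],[40,0,0,0,0,0,0],[40,0,0,0,0,0,0],[40,0,0,-30,0,0,0],[40,0,0,-75,0,0,0],[40,0,0,-120,0,0,0],[40,-50,0,-120,0,0,0],[40,-100,0,-120,0,0,0],[40,-150,0,-120,0,0,0],[40,-150,0,-120,0,0,0]]'
python3 - <<'E'
from h import *
st(); p,d=snap('side','s11'); snap('top','t11')
a=cv2.imread('pics/t11.png');b=cv2.imread('pics/s11.png')
cv2.imwrite('pics/c11.png',np.hstack([cv2.resize(a[90:290,70:420],(400,300)),cv2.resize(b[80:360,80:370],(400,300))]))
E
```

```text
clock: 43.85
eef_pos: [428.1, -6.3, 232.6]
eef_rot: [3.141, 0.001, -0.023]
wrist_force: [0.7, 0.6, -0.4]
finger_gap: 37.4
finger_force: 0.0
t 43.85 p [428.1  -6.3 232.6] rpy [180.    0.   -1.3] j [-0.1   0.    1.8  -0.    1.34  1.49] F [ 0.7  0.6 -0.4] gap 37.4 ff 0.0
```

View pics/c11.png

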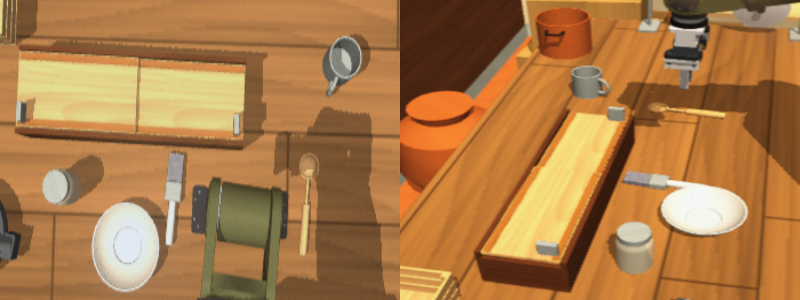

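The crop shows both doors shut (right fin at (237,124), left fin at (21,112)) and all bystanders in place. One full look to rule out a third cup.

View pics/t11.png

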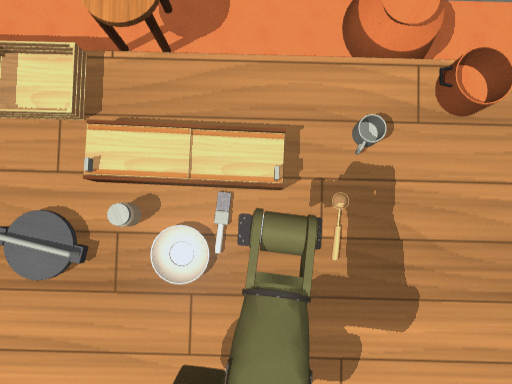

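View pics/s11.png

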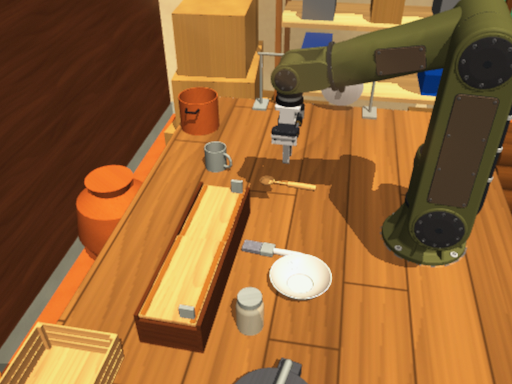

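No square cup is left on the bench. The right fin is at (277,173), the doors are shut, and the bystanders are at their starting pixels.

```bash
python3 -c "
from cell import manip
print(manip.sign_off())"
```

```text
the job is handed in; nothing more can be done
None
```

Both square cups (only two were out) stand mouth-down in the right-hand compartment; the right-hand door is shut to its stop, the left-hand door stayed shut, the other things look unmoved, and the job is handed in.

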